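# Empty the tray of spent pressure blocks into the scrap bin

## Robot

A 6-joint arm with a two-finger parallel gripper is mounted at the origin on the work surface. World frame = base frame: x ahead of the robot, y to its left, z up, the work surface at z = 0. Lengths are in m, angles in rad, forces in N, time in s.
With the tool pointing down it reaches from about 0.35 to 0.775 m from the base axis. Payload 7.3 kg.
Tool frame: the origin (TCP) lies at the very end of the fingers, on their centre line; the grasp point (between the pads) lies 19 mm behind it (pinch_z is the distance from the TCP to the grasp point, in m); z points along the fingers, y is the line along which they close (so a half turn about z gives the same grasp; the last joint's range is limited). The gripper opens to 92 mm and grips with 3 to 60 N. Pads are 19 mm wide; open, the fingers measure 130 mm over their backs; the gripper's body (75 mm by 190 mm) begins 47 mm behind the grasp point.
Start: joints at [1.18, 0.342, 1.524, -0, 1.275, -0.146], TCP at [0.127, 0.509, 0.227] pointing down, gripper open.
Joint ranges: [-2.53, 2.53], [-0.77, 2.02], [0.04, 2.7], [-1, 4.14], [0.28, 2.66], [-3.11, 3.11]. Speed limits (rad/s): [2.57, 2.57, 3.14, 3.14, 3.14, 3.14].

## Interface

Orientations are given as [roll, pitch, yaw] about the fixed x, y, z axes, in that order (R = Rz(yaw) Ry(pitch) Rx(roll)).
In Python, from cell import * gives the robot as it stands.
- The arm moves only by the tool arm_command, never from a script. Its arguments are lists of equal length, an entry for each row: "fingers": the gripper command: -1 is fully open, 1 is shut, values between are in proportion; "travel": the shift along the tool's x, y, z in m, a list of three; "dr": the turn, a rotation vector about the tool's x, y, z in degrees, a list of three. In form: {"fingers": [fingers, ...], "travel": [[x, y, z], ...], "dr": [[wx, wy, wz], ...]}. A call has 1 to 8 rows; each row is the pose to reach, as a shift and turn from the pose commanded when the call began, along the tool's axes at that moment; what a row does not reach only later rows make up. A row lasts 1/12 s, in which the tool goes at most 41.7 mm and 7.16 degrees, less where a joint would pass 70% of its speed; a pose out of reach is approached as far as the arm can. A call with a gripper value outside its range is refused whole. The fingers move at their own pace and stop on an object; "squeeze" is the grip in N (left out, the last holds). Time passes only in rows, so rows that repeat a pose let the fingers close. It gives the time, the measured TCP pose, the force, the opening and the grip force at its end, in the units of the state.
- observe(): the state, without advancing time (a new reading comes with each control period).
- read_camera(name): name is "scene" or "top"; returns a dict with "color" (480x640x3 uint8, blue, green, red), "z_map" (480x640 float32, m along the optical axis (not along the pixel's ray), 0 where there is no reading), "fx", "fy", "cx", "cy" (pixels), "R" (3x3) and "t" (3): a world point X has camera coordinates R X + t. Camera axes: x right, y down, z forward; pixel columns grow to the right and rows downward; lengths in m; the calibration is good to about 2 mm. A picture is of the moment at which its call begins.
- hand_in(): hands the job in; it is judged then, once.
The state is a dict: "time": time; "qpos": joint angles; "qvel": joint speeds; "joint_efforts": joint torques, N m; "tool_pos": TCP position; "tool_rot": TCP orientation; "contact_force": force on the tool from outside, world axes, zero at the start; "torque": the same for the moment, N m; "opening": finger opening in m; "grip_force": force on a finger pad.
Only numpy, scipy, OpenCV 4.12 (cv2) and the standard library are available. Lean on these libraries where they do the work, as an engineer would, in place of code of your own. Each camera call takes 0.05 s, during which the arm holds its last target. There are 200 camera calls.

## Task

Pick up the aluminium tray by its handle, carry it over to the grey steel scrap bin and tip it so that all four spent blocks go into the bin. Then stand the empty tray upright back on its rubber mat and let go; leave the spray can, the tape roll and the wrench alone.

Things in the scene. Friction and masses are not known exactly. Their poses are not given: they have to be found in the camera images.
- tray: Loose aluminium tray, 0.24 to 0.39 kg empty, on the mat. Origin: underside, below mid-handle. Axes: x to the pouring lip (open front, roughly towards the robot at the start), y along the handle, z up. Floor 3 mm thick, x -65 to +45 mm, then a lip rising at 12 degrees. Back wall (x -65) and side walls (y +-80) 47 mm high, 3 mm thick. Straps at y +-84 carry the handle. Balances near the handle.
- tray_handle (a point): Middle of the tray's handle, a straight square aluminium bar over the tray's middle, 16 x 16 mm in section, 168 mm long along the tray's y, 100 mm above the tray's underside, right above its origin. At least 50 mm is free between bar and blocks. Axes as the tray's.
- tray_lip (a point): Middle of the edge of the tray's pouring lip, at x +71, z +8 mm in the tray's axes; the blocks leave over this edge when the lip is lowered.
- block1: A spent fired-ceramic pressure block, brown, a cube of 34 mm with rounded edges. Origin: its middle. About 0.1 kg. Starts on the tray floor, one of four standing loosely two by two, its middle 20 mm above the tray's origin. Slides once the tray floor leans 15 to 25 degrees, and over the lip at 12 degrees more.
- block2: A spent fired-ceramic pressure block, brown, a six-sided prism 38 mm over its corners and 34 mm high. Origin: its middle. About 0.1 kg. Starts on the tray floor, one of four standing loosely two by two, its middle 20 mm above the tray's origin. Slides once the tray floor leans 15 to 25 degrees, and over the lip at 12 degrees more.
- block3: A spent fired-ceramic pressure block, brown, a six-sided prism 38 mm over its corners and 34 mm high. Origin: its middle. About 0.1 kg. Starts on the tray floor, one of four standing loosely two by two, its middle 20 mm above the tray's origin. Slides once the tray floor leans 15 to 25 degrees, and over the lip at 12 degrees more.
- block4: A spent fired-ceramic pressure block, brown, a cube of 34 mm with rounded edges. Origin: its middle. About 0.1 kg. Starts on the tray floor, one of four standing loosely two by two, its middle 20 mm above the tray's origin. Slides once the tray floor leans 15 to 25 degrees, and over the lip at 12 degrees more.
- bin: Fixed open-topped scrap bin of grey painted sheet steel with a dark rim, 220 mm (its x) by 270 mm (its y), 100 mm high, walls and floor 4 mm; rim and end handles reach at most 8 mm beyond in x and 22 mm in y. Origin: centre of its underside, z up. Stands left or right of the robot, turned up to 0.3 rad.
- bin_mouth (a point): Centre of the bin's open mouth, level with its rim, 100 mm above the table.
- mat: Fixed black rubber mat, 210 mm (its x) by 230 mm (its y), 4 mm thick, on the table on the other side from the bin. Origin: centre of its underside. The tray starts on it and returns to it.
- spray_can: Bystander: white spray can, 54 mm across, 150 mm tall, standing at the far edge of the work. Origin: centre of its underside. Leave alone.
- tape_roll: Bystander: white roll, 64 mm across, 45 mm high, lying flat between mat and bin, nearer the robot. Origin: centre of its underside. Leave alone.
- wrench: Bystander: steel wrench, 170 mm long, lying crosswise at the far left of the table. Origin: near its middle, on the underside; x along its length. Leave alone.
Mind the look-alikes: they are no part of the job. Leave any purple look-alike of the block1 alone. Leave any red look-alike of the block4 alone.

How it is judged:
By the outcome, as a careful person would: the job done as asked, in the order asked, and still so for the second after the job is handed in, with the robot touching nothing.
It also fails if it takes over 61 s, if anything falls off the work surface, if the arm or the gripper's body presses on something with over 40 N, if the wrist force passes 120 N, or if a joint passes its speed limit or range.

## Working session

There is one attempt and no reset: what is moved stays moved. The work goes in short steps, Python scripts to look and compute and a tool call to move; the robot and the scene stay as the last step left them, time stands still between calls to the robot, and variables do not carry over. Pictures are saved under pics/ and viewed, at most 10 in all, crops included, and the job is handed in when it is done.

Besides the shell and the picture viewer there is one more tool, called after "Emit:" as name(argument=value, ...) on one line, values as JSON. arm_command: Moves the arm, as the interface text tells. Its arguments: {"type":"object","properties":{"fingers":{"type":"array","items":{"type":"number"}},"travel":{"type":"array","items":{"type":"array","items":{"type":"number"}}},"dr":{"type":"array","items":{"type":"array","items":{"type":"number"}}},"squeeze":{"type":"number"}},"required":["fingers","travel","dr"]}

```bash
mkdir -p pics; cat > h.py <<'E'
from cell import *
import numpy as np, cv2
def shot(n,f):
    c=read_camera(n); cv2.imwrite(f'pics/{f}.png',c['color']); np.savez(f'pics/{f}.npz',**c); return c
def cloud(c):
    z=c['z_map']; v,u=np.mgrid[:480,:640]
    P=np.stack([(u-c['cx'])/c['fx']*z,(v-c['cy'])/c['fy']*z,z],-1)
    return (P-np.array(c['t']))@np.array(c['R'])
E
python3 - <<'E'
from h import *
a=shot('top','t0'); b=shot('scene','s0')
print(observe())
for c in(a,b): print(-np.array(c['R']).T@np.array(c['t']), c['fx'])
E
```

```text
{'time': 0.1, 'qpos': array([ 1.18001220e+00,  3.42645415e-01,  1.52486965e+00,  1.56691877e-05,
        1.27540242e+00, -1.46002353e-01]), 'qvel': array([-0.00121721, -0.00189135, -0.00222103, -0.00049059,  0.00114996,
        0.00018539]), 'joint_efforts': array([ 2.91673641e-03, -4.32004523e+01, -2.44698411e+01,  7.21110008e-02,
        5.25736716e-02, -5.27215093e-05]), 'tool_pos': array([0.12707523, 0.50903908, 0.22613651]), 'tool_rot': array([-3.14028410e+00, -2.07566631e-04,  2.89680617e+00]), 'contact_force': array([-0.07739755,  0.3884477 , -0.92879693]), 'torque': array([ 0.00230368, -0.05359029,  0.02704155]), 'grip_force': 0.0, 'opening': 0.09202009806939697}
[0.46252244 0.05920205 1.02024659] 492.8280061650483
[0.88874754 0.52904478 0.79489545] 477.82626461996136
```

View pics/t0.png

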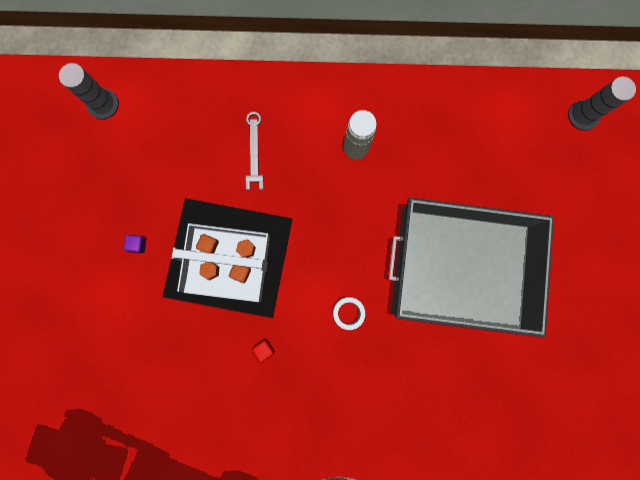

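View pics/s0.png

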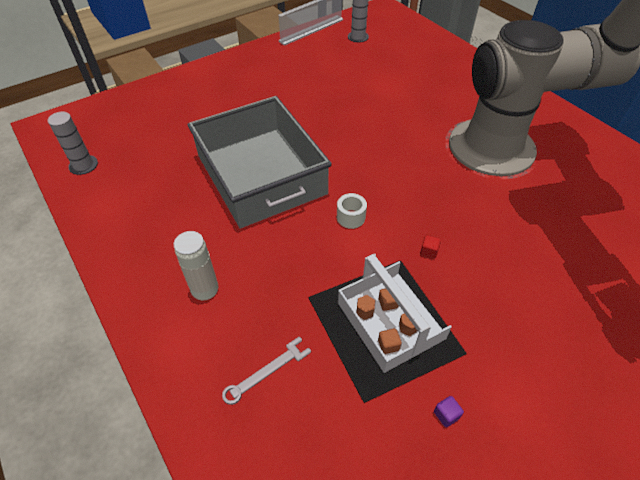

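The top view shows the tray on its black mat, with the handle running from (173,253) to (265,265) and four brown blocks. The bin is at about (475,265), the tape roll at (349,313) and the can at (360,130). Two look-alikes, the purple cube (134,243) and the red cube (262,350), lie outside the tray. Only the four brown blocks fit the description.

```bash
cat > m.py <<'E'
from h import *
def load(f): return dict(np.load(f'pics/{f}.npz'))
def rect(Q):
    r=cv2.minAreaRect(Q[:,:2].astype(np.float32)); b=cv2.boxPoints(r); 
    e=[b[1]-b[0],b[2]-b[1]]; e.sort(key=np.linalg.norm); l=e[1]
    return np.round(r[0],4), [round(float(np.linalg.norm(x)),4) for x in e], round(float(np.degrees(np.arctan2(l[1],l[0]))),1)
E
python3 - <<'E'
from m import *
c=load('t0'); P=cloud(c); im=c['color'].astype(int); 
x,y,z=P[...,0],P[...,1],P[...,2]
U=np.mgrid[:480,:640]; v,u=U
tr=(u>165)&(u<285)&(v>195)&(v<315)
m=tr&(z>.095)&(z<.13); print('handle',rect(P[m]),m.sum(),np.median(z[m]))
m=tr&(im.max(2)<50)&(z<.02); print('mat',rect(P[m]),np.median(z[m]))
m=(u>395)&(u<560)&(v>190)&(v<345)&(z>.09)&(z<.115); print('bin rim',rect(P[m]),np.median(z[m]))
for n,b in dict(roll=(330,370,295,335),can=(340,380,105,160),red=(248,278,335,365),purple=(120,150,230,258)).items():
    m=(u>b[0])&(u<b[1])&(v>b[2])&(v<b[3])&(z>.012); print(n,rect(P[m]),z[m].max())
E
```

```text
handle (array([0.5333, 0.2364]), [0.0194, 0.1686], 84.0) 830 0.110539080529416
mat (array([0.5456, 0.235 ]), [0.2078, 0.2291], 80.4) 0.0028646248364656416
bin rim (array([ 0.5287, -0.2485]), [0.2323, 0.2832], 83.7) 0.09713739597881166
roll (array([0.4342, 0.0074]), [0.0607, 0.1016], -87.9) 1.0202465896858994
can (array([6.331e-01, 6.000e-04]), [0.054, 0.3567], -10.4) 1.0202465896858994
red (array([0.398 , 0.1081]), [0.035, 0.158], -49.6) 1.0202465896858994
purple (array([0.5254, 0.2473]), [0.0362, 0.395], 76.7) 1.0202465896858994
```

Emit:
arm_command(fingers=[-1,-1], travel=[[0,0,0],[0,0,0]], dr=[[0,6,0],[0,6,0]])

```text
time: 0.27
tool_pos: [0.1283, 0.5091, 0.2262]
tool_rot: [-3.141, -0.108, 2.895]
contact_force: [0.8, -0.9, -1.1]
opening: 0.0916
grip_force: 0.0
```

```bash
python3 - <<'E'
import cell; print([n for n in dir(cell) if n[0]!='_'])
o=cell.observe(); print(o['qpos'],o['tool_pos'],o['tool_rot'])
E
```

```text
['IKError', 'hand_in', 'observe', 'pinch_z', 'read_camera']
[ 1.11306861  0.34641074  1.52437898  0.10943423  1.29568724 -0.24236971] [0.12834971 0.50908549 0.22619698] [-3.14096902 -0.10784179  2.89513399]
```

Emit:
arm_command(fingers=[-1,-1], travel=[[0,0,0],[0,0,0]], dr=[[0,-6,0],[0,-6,0]])

```text
time: 0.43
tool_pos: [0.1267, 0.5094, 0.2267]
tool_rot: [3.141, 0.005, 2.897]
contact_force: [-1.5, 0.2, 0.5]
opening: 0.092
grip_force: 0.0
```

Emit:
arm_command(fingers=[-1,-1,-1,-1,-1,-1,-1,-1], travel=[[-0.04,-0.015,0],[-0.08,-0.03,0],[-0.12,-0.045,0],[-0.16,-0.06,0],[-0.2,-0.075,0],[-0.24,-0.09,0],[-0.28,-0.105,0],[-0.31,-0.12,0]], dr=[[0,0,7],[0,0,14],[0,0,21],[0,0,28],[0,0,35],[0,0,42],[0,0,49],[0,0,55]])

```text
time: 1.1
tool_pos: [0.4003, 0.3167, 0.2268]
tool_rot: [3.141, -0.001, 1.931]
contact_force: [1.1, 0.4, 0.4]
opening: 0.0917
grip_force: 0.0
```

```bash
cat >> m.py <<'E'
from scipy.spatial.transform import Rotation as Ro
def st():
    o=observe(); R=Ro.from_euler('xyz',o['tool_rot']).as_matrix(); print('t',round(o['time'],2),'q',np.round(o['qpos'],3),'p',np.round(o['tool_pos'],4),'rpy',np.round(np.degrees(o['tool_rot']),1)); return o,R
def rel(pos,yaw=None):
    o,R=st(); print('travel',np.round(R.T@(np.array(pos)-o['tool_pos']),4))
    if yaw is not None:
        T=Ro.from_euler('xyz',[180,0,yaw],degrees=True).as_matrix(); print('dr',np.round(np.degrees(Ro.from_matrix(R.T@T).as_rotvec()),2))
E
python3 - <<'E'
from m import *
rel([.533,.2365,.16],84)
E
```

```text
t 1.1 q [5.190e-01 3.150e-01 1.564e+00 1.000e-03 1.263e+00 1.580e-01] p [0.4003 0.3167 0.2268] rpy [ 1.800e+02 -1.000e-01  1.107e+02]
travel [-0.1219  0.0959  0.0667]
dr [-0.   -0.05 26.66]
```

Emit:
arm_command(fingers=[-1,-1,-1,-1,-1,-1,-1], travel=[[-0.03,0.024,0.01],[-0.06,0.048,0.02],[-0.09,0.072,0.035],[-0.122,0.096,0.05],[-0.122,0.096,0.067],[-0.122,0.096,0.067],[-0.122,0.096,0.067]], dr=[[0,0,6],[0,0,13],[0,0,20],[0,0,26.5],[0,0,26.5],[0,0,26.5],[0,0,26.5]])

```text
time: 1.68
tool_pos: [0.5312, 0.2382, 0.1588]
tool_rot: [-3.138, 0.0, 1.475]
contact_force: [0.3, -0.4, 1.3]
opening: 0.0918
grip_force: 0.0
```

```bash
python3 - <<'E'
from m import *
rel([.533,.2365,.085],84)
shot('scene','s1')
import cv2
im=cv2.imread('pics/s1.png')[200:440,260:560]; cv2.imwrite('pics/s1c.png',cv2.resize(im,None,fx=2.4,fy=2.4))
E
```

```text
t 1.68 q [2.890e-01 5.060e-01 1.459e+00 1.000e-03 1.180e+00 3.850e-01] p [0.5312 0.2382 0.1588] rpy [-179.8    0.    84.5]
travel [-0.0014  0.0022  0.0738]
dr [-0.2   0.03  0.5 ]
```

View pics/s1c.png

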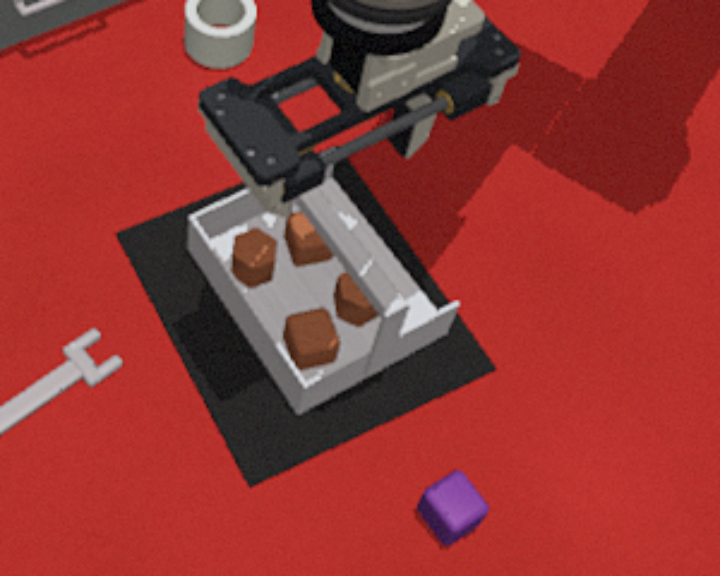

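The crop shows the four brown blocks in the tray on the mat, the fingers straddling the handle (crop about (300,200)), and the purple cube outside the tray at (453,508). I'll descend and grip.

Emit:
arm_command(fingers=[-1,-1,-1,-1,1,1,1,1], travel=[[-0.001,0.002,0.03],[-0.001,0.002,0.055],[-0.001,0.002,0.074],[-0.001,0.002,0.074],[-0.001,0.002,0.074],[-0.001,0.002,0.074],[-0.001,0.002,0.074],[-0.001,0.002,0.074]], dr=[[0,0,0.5],[0,0,0.5],[0,0,0.5],[0,0,0.5],[0,0,0.5],[0,0,0.5],[0,0,0.5],[0,0,0.5]], squeeze=55)

```text
time: 2.4
tool_pos: [0.5349, 0.2376, 0.0875]
tool_rot: [3.139, -0.001, 1.466]
contact_force: [0.2, -0.2, -0.9]
opening: 0.0695
grip_force: 0.0
```

Emit:
arm_command(fingers=[1,1,1,1,1,1], travel=[[0,0,0],[0,0,0],[0,0,0],[0,0,0],[0,0,0],[0,0,0]], dr=[[0,0,0],[0,0,0],[0,0,0],[0,0,0],[0,0,0],[0,0,0]])

```text
time: 2.9
tool_pos: [0.5341, 0.237, 0.0857]
tool_rot: [-3.141, -0.0, 1.466]
contact_force: [0.1, -0.0, -0.3]
opening: 0.03
grip_force: 0.0
```

```bash
python3 - <<'E'
from m import *
st()
# FK: base yaw, lateral offset, 2 links, tool length; q4 roll, q5 bend
D=[([1.180,.3426,1.5249,0,1.2754,-.146],[.12708,.50904,.22614]),([1.11307,.34641,1.52438,.10943,1.29569,-.24237],[.12835,.50909,.22620]),
([.519,.315,1.564,.001,1.263,.158],[.4003,.3167,.2268]),([.289,.506,1.459,.001,1.18,.385],[.5312,.2382,.1588])]
o=observe(); D.append((o['qpos'],o['tool_pos']))
E=lambda a,t:Ro.from_euler(a,t).as_matrix()
def fk(q,p):
    h,off,a2,a3,e,L=p
    R1=E('z',q[0]); R2=E('y',q[1]); R3=E('y',q[2])
    A=R1@R2@R3; W=np.array([0,0,h])+R1@[0,off,0]+R1@R2@[0,0,a2]+A@[e,0,a3]
    T=A@E('z',q[3])@E('y',q[4]); return W+T@[0,0,L],T
from scipy.optimize import least_squares as ls
f=lambda p:np.concatenate([fk(q,p)[0]-x for q,x in D]+[.02*(p-p0)])
p0=np.array([.3,.077,.4,.4,0,.33]); s=ls(f,p0); print(np.round(s.x,3),np.abs(s.fun[:15]).max()); np.save('p.npy',s.x)
q=D[1][0]; print(fk(q,s.x)[1][:,2], E('xyz',[-3.14097,-.10784,2.89513])[:,2])
E
```

```text
t 2.9 q [0.287 0.59  1.537 0.    1.015 0.392] p [0.5341 0.237  0.0857] rpy [-180.   -0.   84.]
[0.227 0.076 0.497 0.38  0.038 0.322] 0.00046809862379984524
[-0.10453049  0.0256498  -0.99419086] [-0.10453054  0.02565546 -0.99419071]
```

Emit:
arm_command(fingers=[1,1,1,1,1,1,1,1], travel=[[0,0,0],[0,0,0],[0,0,0],[0,0,0],[0,0,0],[0,0,0],[0,0,0],[0,0,0]], dr=[[0,0,0],[0,0,0],[0,0,0],[0,0,0],[0,0,0],[0,0,0],[0,0,0],[0,0,0]])

```text
time: 3.57
tool_pos: [0.5341, 0.2371, 0.0857]
tool_rot: [3.142, -0.0, 1.466]
contact_force: [0.8, -0.6, -1.9]
opening: 0.0155
grip_force: 55.0
```

```bash
cat > ik.py <<'E'
from m import *
from scipy.optimize import least_squares as ls
E=lambda a,t:Ro.from_euler(a,t).as_matrix()
lo=np.array([-2.53,-.77,.04,-1,.28,-3.11]); hi=np.array([2.53,2.02,2.7,4.14,2.66,3.11]); p=np.load('p.npy')
def fk(q):
    h,off,a2,a3,e,L=p
    R1=E('z',q[0]); R2=E('y',q[1]); R3=E('y',q[2]); A=R1@R2@R3
    T=A@E('z',q[3])@E('y',q[4])@E('z',q[5])@E('z',C)
    return np.array([0,0,h])+R1@[0,off,0]+R1@R2@[0,0,a2]+A@[e,0,a3]+T@[0,0,L],T
C=0; T0=fk([.287,.59,1.537,0,1.015,.392])[1]; Rm=E('xyz',np.radians([180,0,84]))
C=Ro.from_matrix(T0.T@Rm).as_rotvec()[2]
def ik(pos,R,q0):
    def f(q):
        x,T=fk(q); return np.r_[(x-pos)*3,Ro.from_matrix(T.T@R).as_rotvec()]
    return ls(f,np.clip(q0,lo+1e-6,hi-1e-6),bounds=(lo,hi))
E
python3 - <<'E'
from ik import *
for yaw,sg in [(-6,-1),(-26,-1),(-15,-1),(174,1),(155,1),(164,1)]:
  q=np.array([-.4,.5,1.4,0,1.2,0]); q[5]=q[0]+np.pi/2-np.radians(yaw)
  for th in range(0,71,10):
    R=E('xyz',np.radians([180,0,yaw]))
    T=R@E('x',np.radians(-th*1.0)) # tilt about tool x
    g=np.array([.54,-.25,.245]); s=ik(g+T@[0,0,.019],T,q); q=s.x
    lipdir=T@[0,-1,0]
    if th in(0,40,50,60,70): print(yaw,th,np.round(q,2),'err',round(s.cost,6),np.round(lipdir,2))
E
```

```text
-6 0 [-0.56  0.48  1.32  0.    1.35  1.11] err 0.0 [ 0.1   0.99 -0.  ]
-6 40 [-0.24  0.48  1.52 -0.77  1.17  1.76] err 0.0 [ 0.08  0.76 -0.64]
-6 50 [-0.17  0.52  1.56 -0.96  1.2   1.94] err 0.0 [ 0.07  0.64 -0.77]
-6 60 [-0.13  0.57  1.51 -1.    1.31  1.98] err 0.006547 [ 0.05  0.5  -0.87]
-6 70 [-0.1   0.62  1.44 -1.    1.42  1.99] err 0.034888 [ 0.04  0.34 -0.94]
-26 0 [-0.56  0.48  1.32  0.    1.35  1.46] err 0.0 [ 0.44  0.9  -0.  ]
-26 40 [-0.24  0.6   1.31 -0.69  1.44  1.95] err 0.0 [ 0.34  0.69 -0.64]
-26 50 [-0.18  0.65  1.31 -0.83  1.51  2.04] err 0.0 [ 0.28  0.58 -0.77]
-26 60 [-0.14  0.72  1.32 -0.97  1.59  2.13] err 0.0 [ 0.22  0.45 -0.87]
-26 70 [-0.11  0.78  1.27 -1.    1.69  2.15] err 0.005817 [ 0.15  0.31 -0.94]
-15 0 [-0.56  0.48  1.32  0.    1.35  1.27] err 0.0 [ 0.26  0.97 -0.  ]
-15 40 [-0.23  0.53  1.43 -0.73  1.29  1.85] err 0.0 [ 0.2   0.74 -0.64]
-15 50 [-0.17  0.58  1.45 -0.9   1.34  1.99] err 0.0 [ 0.17  0.62 -0.77]
-15 60 [-0.13  0.64  1.44 -1.    1.43  2.07] err 0.001246 [ 0.13  0.48 -0.87]
-15 70 [-0.1   0.69  1.37 -1.    1.54  2.08] err 0.019205 [ 0.09  
[... 403 characters left out ...]
.    1.35 -1.7 ] err 0.0 [-0.42 -0.91 -0.  ]
155 40 [-0.87  0.59  1.33  0.62  1.57 -2.12] err 0.0 [-0.32 -0.69 -0.64]
155 50 [-0.93  0.65  1.33  0.75  1.65 -2.19] err 0.0 [-0.27 -0.58 -0.77]
155 60 [-0.97  0.71  1.34  0.86  1.73 -2.25] err 0.0 [-0.21 -0.45 -0.87]
155 70 [-1.    0.78  1.34  0.96  1.82 -2.3 ] err 0.0 [-0.14 -0.31 -0.94]
164 0 [-0.56  0.48  1.32  0.    1.35 -1.85] err 0.0 [-0.28 -0.96 -0.  ]
164 40 [-0.85  0.64  1.23  0.58  1.68 -2.2 ] err 0.0 [-0.21 -0.74 -0.64]
164 50 [-0.9   0.71  1.21  0.69  1.77 -2.24] err 0.0 [-0.18 -0.62 -0.77]
164 60 [-0.93  0.78  1.2   0.8   1.86 -2.28] err 0.0 [-0.14 -0.48 -0.87]
164 70 [-0.96  0.85  1.2   0.91  1.95 -2.3 ] err 0.0 [-0.09 -0.33 -0.94]
```

Emit:
arm_command(fingers=[1,1,1,1,1,1,1,1], travel=[[0,0,-0.008],[0,0,-0.028],[0,0,-0.058],[0,0,-0.092],[0,0,-0.126],[0,0,-0.16],[0,0,-0.186],[0,0,-0.2]], dr=[[0,0,0],[0,0,0],[0,0,0],[0,0,0],[0,0,0],[0,0,0],[0,0,0],[0,0,0]])

```text
time: 4.23
tool_pos: [0.5342, 0.2372, 0.2893]
tool_rot: [3.138, -0.001, 1.466]
contact_force: [0.3, 0.6, -7.8]
opening: 0.0155
grip_force: 55.0
```

```bash
python3 - <<'E'
from m import *
rel([.54,-.235,.285],174)
shot('scene','s2')
E
```

```text
t 4.23 q [0.287 0.415 1.241 0.    1.482 0.392] p [0.5342 0.2372 0.2893] rpy [ 1.798e+02 -1.000e-01  8.400e+01]
travel [-0.469   0.0552  0.0038]
dr [ 2.100e-01  7.000e-02 -9.002e+01]
```

View pics/s2.png

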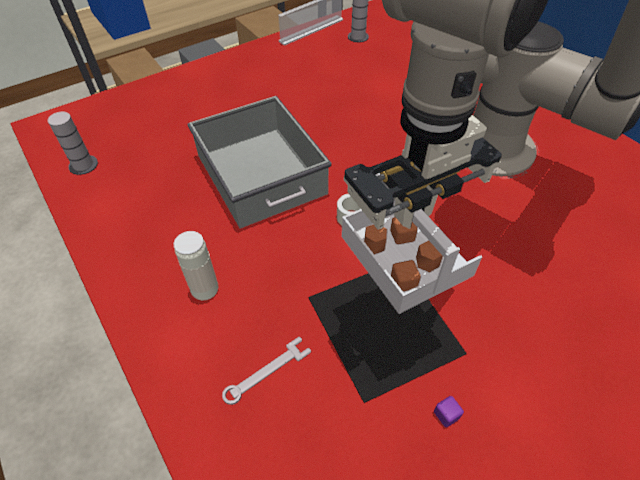

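The tray is lifted level, with all four blocks still in it. I'll carry it towards the bin.

Emit:
arm_command(fingers=[1,1,1,1,1,1,1,1], travel=[[-0.005,0,0],[-0.017,0.002,0],[-0.035,0.004,0],[-0.057,0.007,0],[-0.081,0.01,0],[-0.105,0.012,0],[-0.129,0.015,0],[-0.153,0.018,0]], dr=[[0,0,-1],[0,0,-3],[0,0,-6],[0,0,-10],[0,0,-14],[0,0,-18],[0,0,-22],[0,0,-26]])

```text
time: 4.95
tool_pos: [0.5346, 0.082, 0.284]
tool_rot: [-3.138, -0.001, 1.923]
contact_force: [0.8, -0.7, -7.5]
opening: 0.0156
grip_force: 55.0
```

```bash
python3 - <<'E'
from m import *
rel([.54,-.235,.285],174)
E
```

```text
t 4.95 q [ 0.01   0.337  1.373  0.     1.436 -0.342] p [0.5346 0.082  0.284 ] rpy [-1.798e+02 -1.000e-01  1.102e+02]
travel [-0.2994 -0.1043 -0.0011]
dr [ -0.15  -0.2  -63.81]
```

Emit:
arm_command(fingers=[1,1,1,1,1,1,1,1], travel=[[-0.023,-0.008,0],[-0.045,-0.016,0],[-0.068,-0.024,0],[-0.091,-0.032,0],[-0.113,-0.04,0],[-0.136,-0.047,0],[-0.159,-0.055,0],[-0.18,-0.063,0]], dr=[[0,0,-4.5],[0,0,-9],[0,0,-13.5],[0,0,-18],[0,0,-22.5],[0,0,-27],[0,0,-31.5],[0,0,-36]])

```text
time: 5.62
tool_pos: [0.5372, -0.1087, 0.2839]
tool_rot: [-3.141, -0.004, 2.551]
contact_force: [-0.0, 0.0, -7.0]
opening: 0.0156
grip_force: 55.0
```

```bash
python3 - <<'E'
from m import *
rel([.54,-.235,.26],174)
E
```

```text
t 5.62 q [-0.34   0.35   1.353 -0.     1.442 -1.32 ] p [ 0.5372 -0.1087  0.2839] rpy [-179.9   -0.2  146.2]
travel [-0.0727 -0.1033  0.0238]
dr [ -0.    -0.22 -27.81]
```

Emit:
arm_command(fingers=[1,1,1,1,1,1,1,1], travel=[[-0.013,-0.018,0.003],[-0.024,-0.035,0.006],[-0.035,-0.05,0.01],[-0.046,-0.065,0.014],[-0.055,-0.079,0.018],[-0.063,-0.09,0.021],[-0.069,-0.098,0.023],[-0.073,-0.103,0.024]], dr=[[0,0,-4],[0,0,-8.5],[0,0,-13],[0,0,-17],[0,0,-21],[0,0,-24],[0,0,-26.5],[0,0,-27.8]])

```text
time: 6.28
tool_pos: [0.5398, -0.2346, 0.2592]
tool_rot: [3.14, -0.004, 3.034]
contact_force: [-0.2, 0.7, -8.3]
opening: 0.0155
grip_force: 55.0
```

```bash
python3 - <<'E'
from m import *
rel([.54,-.235,.235],174)
shot('top','t2')
E
```

```text
t 6.28 q [-0.54   0.443  1.279 -0.     1.425 -2.003] p [ 0.5398 -0.2346  0.2592] rpy [179.9  -0.3 173.8]
travel [-0.0003 -0.0004  0.0242]
dr [ 0.1  -0.26 -0.16]
```

View pics/t2.png

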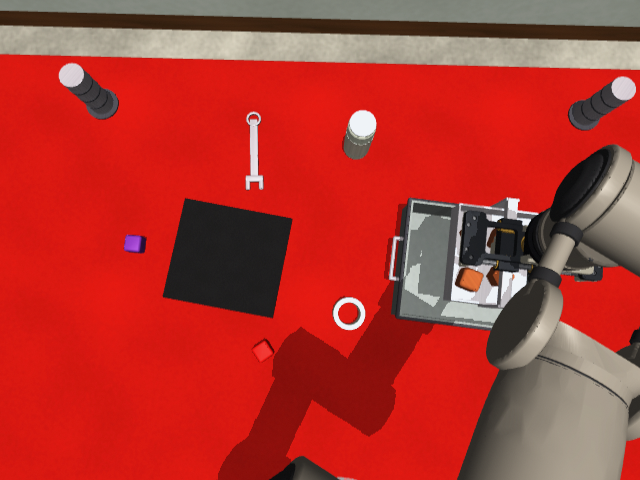

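The tray is level over the bin with its lip facing right, towards (535,270), and the other objects are undisturbed. I'll tip it.

Emit:
arm_command(fingers=[1,1,1,1,1,1,1,1], travel=[[0,0.004,0.004],[0,0.008,0.009],[0,0.012,0.014],[0,0.016,0.019],[0,0.021,0.024],[0,0.026,0.028],[0,0.029,0.028],[0,0.03,0.027]], dr=[[-3,0,0],[-7,0,0],[-11,0,0],[-15,0,0],[-19,0,0],[-23,0,0],[-27,0,0],[-31,0,0]])

```text
time: 7.0
tool_pos: [0.5438, -0.2032, 0.2335]
tool_rot: [2.597, -0.003, 3.033]
contact_force: [0.1, 0.4, -7.3]
opening: 0.0158
grip_force: 55.0
```

```bash
cat > tilt.py <<'E'
from m import *
import sys
o,R=st(); g=o['tool_pos']-R@[0,0,.019]; print('g',np.round(g,4),'tilt',np.degrees(np.arccos(-R[2,2])),o['contact_force'])
G=np.array([float(a) for a in sys.argv[1:4]])
R0=Ro.from_euler('xyz',[180,0,float(sys.argv[5]) if len(sys.argv)>5 else 174],degrees=True).as_matrix(); T=R0@Ro.from_euler('x',-float(sys.argv[4]),degrees=True).as_matrix()
print('travel',np.round(R.T@(G+T@[0,0,.019]-o['tool_pos']),4),'dr',np.round(np.degrees(Ro.from_matrix(R.T@T).as_rotvec()),2))
E
python3 tilt.py .54 -.21 .25 60
```

```text
t 7.0 q [-0.728  0.588  1.231  0.436  1.654 -2.227] p [ 0.5438 -0.2032  0.2335] rpy [148.8  -0.2 173.8]
g [ 0.5428 -0.213   0.2497] tilt 31.20451235911294 [ 0.07625817  0.43892146 -7.26854179]
travel [ 0.0032  0.0116 -0.0012] dr [-28.8    0.05  -0.27]
```

Emit:
arm_command(fingers=[1,1,1,1,1,1,1,1], travel=[[0,0.001,0],[0,0.003,0],[0.001,0.005,0],[0.002,0.007,0],[0.003,0.009,-0.001],[0.003,0.01,-0.001],[0.003,0.011,-0.001],[0.003,0.011,-0.001]], dr=[[-4,0,0],[-8,0,0],[-12,0,0],[-16,0,0],[-20,0,0],[-24,0,0],[-28,0,0],[-29,0,0]])

```text
time: 7.67
tool_pos: [0.5418, -0.1952, 0.2392]
tool_rot: [2.091, -0.004, 3.031]
contact_force: [-0.2, -0.0, -4.8]
opening: 0.0155
grip_force: 55.0
```

```bash
python3 tilt.py .54 -.21 .25 60; python3 -c "
from h import *
a=shot('scene','s3')['color'][60:340,140:560]; cv2.imwrite('pics/s3c.png',cv2.resize(a,None,fx=1.8,fy=1.8))"
```

```text
t 7.67 q [-0.852  0.78   1.175  0.753  1.938 -2.318] p [ 0.5418 -0.1952  0.2392] rpy [119.8  -0.2 173.7]
g [ 0.5401 -0.2116  0.2486] tilt 60.21447312704848 [-0.2206547  -0.01391653 -4.79373183]
travel [0.0003 0.0019 0.0007] dr [ 0.21  0.16 -0.36]
```

View pics/s3c.png

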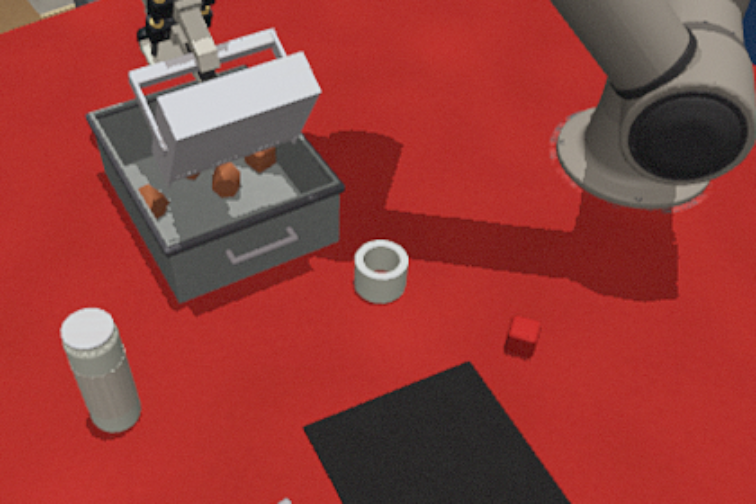

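The crop shows the tray tipped with brown blocks in the bin at (152,200), (195,172), (226,180) and (262,155). I'll wait briefly, then lift and level.

Emit:
arm_command(fingers=[1,1,1,1,1,1], travel=[[0,0,0],[0,0,0],[0,0,0],[0,0,0],[0,0,0],[0,0,0]], dr=[[0,0,0],[0,0,0],[0,0,0],[0,0,0],[0,0,0],[0,0,0]])

```text
time: 8.22
tool_pos: [0.5424, -0.1947, 0.2416]
tool_rot: [2.095, 0.001, 3.033]
contact_force: [0.3, -0.1, -2.6]
opening: 0.0154
grip_force: 55.0
```

```bash
python3 tilt.py .54 -.21 .31 5
```

```text
t 8.22 q [-0.851  0.776  1.173  0.753  1.938 -2.318] p [ 0.5424 -0.1947  0.2416] rpy [120.    0.  173.8]
g [ 0.5406 -0.211   0.2511] tilt 59.952255148266644 [ 0.29502932 -0.0657091  -2.60523636]
travel [ 0.0007  0.0359 -0.0368] dr [54.95  0.14 -0.16]
```

Emit:
arm_command(fingers=[1,1,1,1,1,1,1,1], travel=[[0,0.006,-0.004],[0,0.012,-0.009],[0,0.017,-0.014],[0,0.022,-0.019],[0,0.026,-0.024],[0,0.03,-0.029],[0,0.033,-0.033],[0,0.036,-0.037]], dr=[[7,0,0],[14,0,0],[21,0,0],[28,0,0],[35,0,0],[42,0,0],[49,0,0],[55,0,0]])

```text
time: 8.88
tool_pos: [0.5408, -0.2083, 0.2928]
tool_rot: [3.06, 0.003, 3.033]
contact_force: [-0.8, 0.2, -3.3]
opening: 0.0155
grip_force: 55.0
```

```bash
python3 -c "
from m import *
a=shot('scene','s4')['color'][60:260,140:380]; cv2.imwrite('pics/s4c.png',cv2.resize(a,None,fx=2.5,fy=2.5))
rel([.537,.237,.29],84)"
```

```text
t 8.93 q [-0.536  0.416  1.228  0.072  1.525 -2.006] p [ 0.5415 -0.2063  0.2945] rpy [175.6   0.3 174. ]
travel [0.0511 0.4388 0.038 ]
dr [ 3.68 -3.22 89.94]
```

View pics/s4c.png

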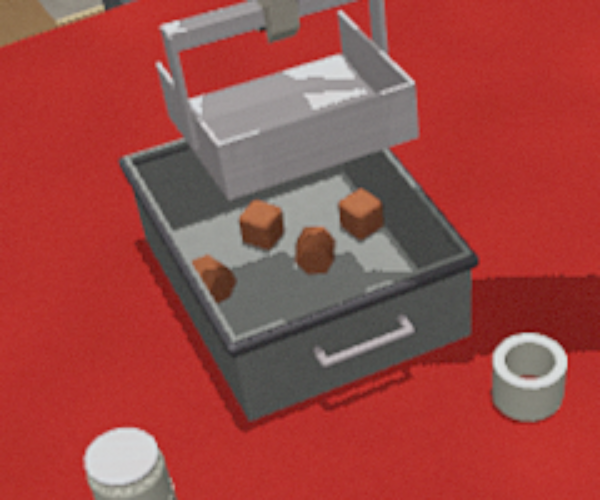

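All four blocks lie in the bin, at crop (212,278), (262,224), (315,250) and (360,213), and the tray is empty. I'll return it to the mat.

Emit:
arm_command(fingers=[1,1,1,1,1,1,1,1], travel=[[0.001,0.01,0],[0.003,0.03,0.002],[0.007,0.06,0.005],[0.011,0.092,0.008],[0.015,0.125,0.011],[0.019,0.158,0.014],[0.023,0.191,0.017],[0.027,0.224,0.02]], dr=[[1,-0.5,3],[2,-1,8],[3,-2,14],[3,-2,20],[3,-2,26],[3.5,-3,32],[3.7,-3,38],[3.7,-3.2,44]])

```text
time: 9.6
tool_pos: [0.5373, 0.0196, 0.2901]
tool_rot: [3.117, 0.009, 2.257]
contact_force: [1.4, -0.6, -3.9]
opening: 0.0156
grip_force: 55.0
```

```bash
python3 -c "
from m import *
rel([.537,.237,.2],84)"
```

```text
t 9.6 q [-0.113  0.31   1.396  0.012  1.413 -0.801] p [0.5373 0.0196 0.2901] rpy [178.6   0.5 129.3]
travel [0.1691 0.1354 0.0919]
dr [ 1.54 -0.07 45.34]
```

Emit:
arm_command(fingers=[1,1,1,1,1,1,1,1], travel=[[0.024,0.019,0.001],[0.048,0.038,0.003],[0.072,0.058,0.006],[0.096,0.077,0.012],[0.12,0.096,0.02],[0.142,0.114,0.03],[0.16,0.128,0.038],[0.169,0.135,0.043]], dr=[[0.5,0,6],[1,0,12],[1.5,0,18],[1.5,0,24.5],[1.5,0,31],[1.5,0,37],[1.5,0,42.5],[1.5,0,45.3]])

```text
time: 10.27
tool_pos: [0.5339, 0.237, 0.2467]
tool_rot: [-3.139, -0.001, 1.469]
contact_force: [-0.2, -0.9, -3.2]
opening: 0.0153
grip_force: 55.0
```

Emit:
arm_command(fingers=[1,1,1,1], travel=[[0,0,0.02],[0,0,0.05],[0,0,0.08],[0,0,0.1]], dr=[[0,0,0],[0,0,0],[0,0,0],[0,0,0]])

```text
time: 10.6
tool_pos: [0.5337, 0.2336, 0.1452]
tool_rot: [-3.138, 0.001, 1.472]
contact_force: [-1.0, 0.2, -2.6]
opening: 0.0155
grip_force: 55.0
```

Emit:
arm_command(fingers=[1,1,1], travel=[[0,0,0],[0,0,0],[0,0,0]], dr=[[0,0,0],[0,0,0],[0,0,0]])

```text
time: 10.85
tool_pos: [0.5366, 0.2341, 0.1499]
tool_rot: [3.137, 0.0, 1.472]
contact_force: [-0.3, -0.2, -2.3]
opening: 0.0154
grip_force: 55.0
```

```bash
python3 -c "
from m import *
rel([.537,.237,.088],84)
c=shot('scene','s5'); P=cloud(c)
a=c['color'][150:430,240:600]; cv2.imwrite('pics/s5c.png',cv2.resize(a,None,fx=2,fy=2))"
```

```text
t 10.85 q [ 0.281  0.517  1.467 -0.002  1.154  0.381] p [0.5366 0.2341 0.1499] rpy [179.8   0.   84.3]
travel [ 0.003  -0.0001  0.0619]
dr [0.24 0.01 0.33]
```

View pics/s5c.png

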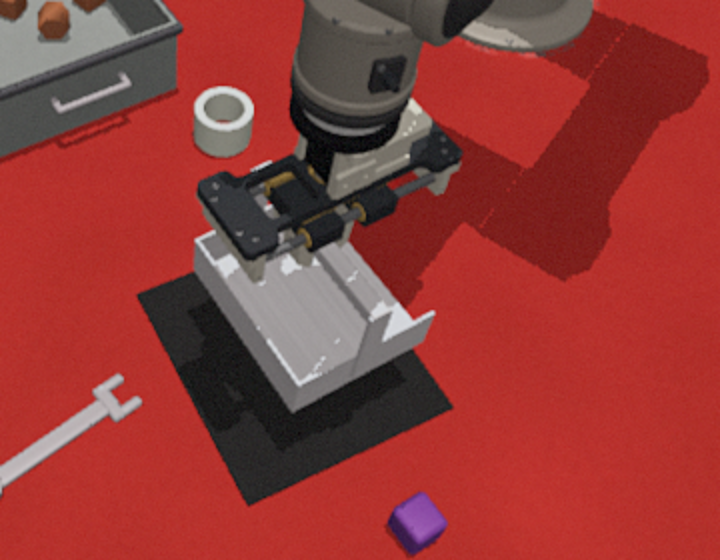

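The empty tray hangs level over the mat. I'll lower it gently.

Emit:
arm_command(fingers=[1,1,1,1,1,1,1,1], travel=[[0.001,0,0.015],[0.002,0,0.032],[0.002,0,0.045],[0.003,0,0.053],[0.003,0,0.058],[0.003,0,0.061],[0.003,0,0.063],[0.003,0,0.063]], dr=[[0,0,0],[0,0,0],[0,0,0],[0,0,0],[0,0,0],[0,0,0],[0,0,0],[0,0,0]])

```text
time: 11.57
tool_pos: [0.5367, 0.2369, 0.0861]
tool_rot: [3.137, 0.001, 1.473]
contact_force: [1.3, 0.3, -3.0]
opening: 0.0154
grip_force: 55.0
```

Emit:
arm_command(fingers=[1,1,1], travel=[[0,0,0.001],[0,0,0.001],[0,0,0.001]], dr=[[0,0,0],[0,0,0],[0,0,0]])

```text
time: 11.82
tool_pos: [0.5371, 0.2369, 0.0857]
tool_rot: [3.136, 0.001, 1.473]
contact_force: [0.8, -1.4, 2.0]
opening: 0.0156
grip_force: 55.0
```

Emit:
arm_command(fingers=[-1,-1,-1,-1,-1,-1,-1,-1], travel=[[0,0,0],[0,0,0],[0,0,0],[0,0,0],[0,0,0],[0,0,0],[0,0,0],[0,0,0]], dr=[[0,0,0],[0,0,0],[0,0,0],[0,0,0],[0,0,0],[0,0,0],[0,0,0],[0,0,0]])

```text
time: 12.48
tool_pos: [0.5363, 0.2368, 0.0846]
tool_rot: [3.138, 0.002, 1.473]
contact_force: [0.7, -0.3, -0.3]
opening: 0.0644
grip_force: 0.0
```

Emit:
arm_command(fingers=[-1,-1,-1,-1,-1,-1,-1,-1], travel=[[0,0,-0.01],[0,0,-0.03],[0,0,-0.06],[0,0,-0.09],[0,0,-0.12],[0,0,-0.15],[0,0,-0.16],[0,0,-0.16]], dr=[[0,0,0],[0,0,0],[0,0,0],[0,0,0],[0,0,0],[0,0,0],[0,0,0],[0,0,0]])

```text
time: 13.15
tool_pos: [0.5371, 0.2376, 0.2484]
tool_rot: [3.132, -0.001, 1.473]
contact_force: [-0.5, 0.5, -0.0]
opening: 0.0915
grip_force: 0.0
```

```bash
python3 -c "
from m import *
st(); shot('scene','s6')"
```

```text
t 13.15 q [ 0.288  0.438  1.316 -0.003  1.378  0.386] p [0.5371 0.2376 0.2484] rpy [ 1.794e+02 -1.000e-01  8.440e+01]
```

View pics/s6.png

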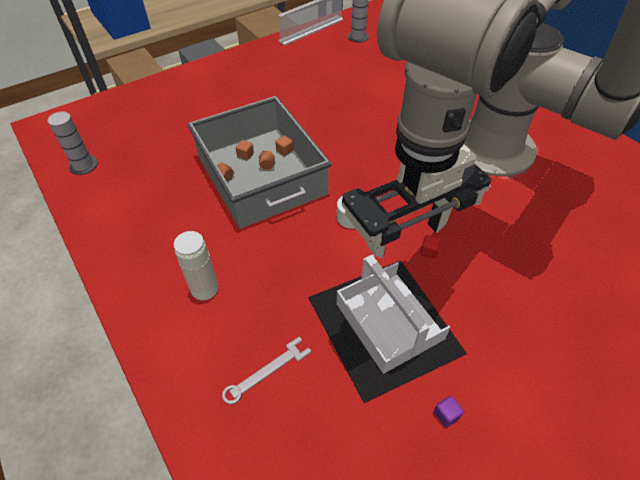

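The tray stands upright and empty on the mat at (395,318). The four blocks are in the bin around (255,155), the other objects are untouched, and the gripper is clear.

```bash
python3 -c "
from cell import *
print(hand_in())"
```

```text
the job is handed in; nothing more can be done
None
```

The job is handed in at about 13 s of the 61 s allowed: all four spent blocks are in the bin, the empty tray stands upright on its mat with the gripper clear, and the can, tape roll, wrench and look-alike cubes were not touched.

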